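# Load a walnut blank into the sprung carving fixture

### The arm

A 7-joint arm with a two-finger parallel gripper is mounted at the origin on the work surface. World frame = base frame: x ahead of the robot, y to its left, z up, the work surface at z = 0. Lengths are in mm, angles in rad, forces in N, time in s.
With the tool pointing down it reaches from about 425 to 1025 mm from the base axis. Payload 9.4 kg.
Tool frame: the origin (TCP) lies on the mounting face of the last link; the fingertips stand 186 mm ahead of it and the grasp point (between the pads) lies 167 mm ahead of it; z points along the fingers, y is the line along which they close (so a half turn about z gives the same grasp; the last joint's range is limited). The gripper opens to 93 mm and grips with 3 to 60 N. Pads are 15 mm wide; open, the fingers measure 128 mm over their backs; the gripper's body (75 mm by 188 mm) begins 65 mm behind the grasp point.
Start: joints at [-1.194, 0.599, -0.003, 1.599, 0.002, 0.943, -0.08], TCP at [317.825, 651.622, 404.718] pointing down, gripper open.
Joint ranges: [-2.57, 2.57], [-0.35, 1.97], [-1.29, 1.29], [0.11, 2.56], [-1.05, 4.19], [0.11, 1.86], [-2.63, 2.63]. Speed limits (rad/s): [2.22, 2.22, 3.01, 3.01, 3.14, 3.14, 3.14].

### API

Orientations are given as a unit quaternion [w, x, y, z].
In Python, from cell import monitor, vision, sign_off gives the robot as it stands.
- The arm moves only by the shell command python3 -m creep 'ROWS'. ROWS is JSON, a list that holds one entry, the list of rows, each a list of 7 numbers: the shift along the tool's x, y, z in mm, then the turn, a rotation vector about the tool's x, y, z in rad, then the opening, from 0 (shut) to 1 (fully open). In form: [[[x, y, z, wx, wy, wz, jaw], ...]]. A call has 1 to 12 rows; each row shifts and turns the commanded pose from where the row before left it, along the tool's axes as they then stand; what a row does not reach is not made up. A row lasts 1/10 s, in which the tool goes at most 50 mm and 8.59 degrees, less where a joint would pass 70% of its speed; a pose out of reach is approached as far as the arm can. A call is refused whole if a number of a shift passes 50 or a number of a turn 0.15, either way. A call with a gripper value outside its range is refused whole. The fingers move at their own pace and stop on an object; the grip force is fixed at half the most. Time passes only in rows, so rows that do not move let the fingers close. It gives the time, the measured TCP pose, the force, the opening and the grip force at its end, in the units of the state.
- monitor.state(): the state, without advancing time (a new reading comes with each control period).
- vision.snapshot(name): name is "side" or "top" or "wrist"; returns (picture, depth): 420x560x3 uint8, blue, green, red; 420x560 float32, mm along the optical axis (not along the pixel's ray), 0 where there is no reading.
- vision.calibration(name): a dict with "intrinsics" (3x3 intrinsics, pixels), "camera_from_world" (4x4, takes a point from world to camera coordinates); the wrist camera has in their place "mount" (4x4, takes a point from camera to tool coordinates, whose origin is the TCP and whose axes are the flange's). Camera axes: x right, y up, looking along -z (the intrinsics and any distortion apply to the point x, -y, -z); pixel columns grow to the right and rows downward; lengths in mm; the calibration is good to about 2 mm. A picture is of the moment at which its call begins: read the wrist's pose just before it. calibration takes no time and is no camera call.
- sign_off(): hands the job in; it is judged then, once.
The state is a dict: "time": time; "joint_positions": joint angles; "qvel": joint speeds; "joint_torque": joint torques, N m; "eef_pos": TCP position; "tool_rot": TCP orientation; "force": force on the tool from outside, world axes, zero at the start; "ft_torque": the same for the moment, N m; "opening": finger opening in mm; "gripper_force": force on a finger pad.
Only numpy, scipy, OpenCV 4.12 (cv2) and the standard library are available. Lean on these libraries where they do the work, as an engineer would, in place of code of your own. Each camera call takes 0.05 s, during which the arm holds its last target. There are 200 camera calls.

### The job

Load the walnut blank into the carving fixture: slide it along the deck and over the wooden lip against the spring jaw, until its back edge drops behind the lip, then press it down so that it lies flat and fully home in the pocket, held between jaw and lip. Use no more than a firm thumb's force, well under 25 N, so that neither the blank's edges nor the fixture are bruised, and leave the mallet, gouge and dish where they are.

Things in the scene. Friction and masses are not known exactly. Their poses are not given: they have to be found in the camera images.
- fixture: Plywood and pale hardwood carving fixture screwed to the bench, 355 x 176 mm. Origin: on the bench under the pocket's centre; x = loading direction (deck, lip, pocket, jaw), z up. Heights in all entries are above the bench. Behind the jaw a block 36 high, x 85 to 107, carries its rods and springs. Wood friction about 0.6.
- deck (a point): Middle of the loading deck's top, 16 mm high, at x = -141 mm of the fixture. The deck runs from x = -215 (open end) to -68, where the lip's ramp begins, and is 176 wide. From x = -150 to -62 flared fences (27 high) lead in at 12 degrees to the side fences, whose inner faces are at y = +-53 (3 clearance each side of the blank), x = -62 to 78.
- lip_top (a point): Middle of the crest of the pale wooden lip across the way, 21 mm high, at x = -53 mm, y = 0 of the fixture. Towards the deck a ramp, from 16 high at x = -68 to 21 at x = -56; flat crest to x = -50; then an upright drop of 9 mm to the pocket bed.
- pocket (a point): Point 20 mm above the bench over the fixture's origin, same axes: the blank is home when its centre is here, its underside flat on the pocket bed (12 mm high), its back face against the lip's upright side (x = -50) and the jaw pressing on its front.
- jaw (a joint): Travel in m of the spring jaw, a cork-faced wooden bar 94 mm wide, 13 to 32 high. 0 at rest, face at x = 46 mm of the fixture; grows towards +x; hard stop at 0.0075. Spring 3.6 N at rest plus 1.2 N per mm. 0.004 with the blank home. With the blank lying nose-down, back edge on the lip, its edge clears the lip at about 0.0055.
- jaw_face (a point): Middle of the jaw's cork face, 22.5 mm high; moves with the jaw. Its push and rubbing stop the blank's back edge from dropping by itself: with the jaw held back the edge must be urged down behind the lip, and then pressed home, which takes 7 to 14 N near its back edge.
- blank_center (a point): Centre (half-way up) of the loose walnut blank, 100 x 100 x 16 mm, about 0.11 kg, dark wood with a pale pencil circle and cross on top; axes along its edges. Too wide to grasp: it is pushed. It starts flat on the loading deck, roughly square to the fixture.
- mallet: Round carver's mallet of pale wood standing on its head, 88 diameter x 250 high; origin at the centre of its foot. Leave alone.
- gouge: Carving gouge with brown wooden handle lying on the bench, 250 long x 26; origin near its middle on the bench. Leave alone.
- dish: Finished dark wooden dish, 110 diameter x 28 high; origin at the centre of its foot. Leave alone.
Mind the look-alikes: they are no part of the job. Leave any pink or purple look-alike of the part that bears blank_center alone.

How it is judged:
By the outcome, as a careful person would: the job done as asked, in the order asked, and still so for the second after the job is handed in, with the robot touching nothing.
It also fails if it takes over 69 s, if anything falls off the work surface, if the arm or the gripper's body presses on something with over 40 N, if the wrist force passes 120 N, or if a joint passes its speed limit or range.

## Working session

There is one attempt and no reset: what is moved stays moved. The work goes in short steps, Python scripts to look and compute and a shell command to move; the robot and the scene stay as the last step left them, time stands still between calls to the robot, and variables do not carry over. Pictures are saved under pics/ and viewed, at most 10 in all, crops included, and the job is handed in when it is done.

```bash
ls; mkdir -p pics
cat > h.py <<'E'
import numpy as np, cv2
from cell import monitor, vision
from scipy.spatial.transform import Rotation as R
def T_tool(s=None):
    s=s or monitor.state(); q=s["tool_rot"]; T=np.eye(4)
    T[:3,:3]=R.from_quat([q[1],q[2],q[3],q[0]]).as_matrix(); T[:3,3]=s["eef_pos"]; return T
def snap(n):
    T=T_tool(); p,d=vision.snapshot(n); c=vision.calibration(n)
    W=np.linalg.inv(c["camera_from_world"]) if "camera_from_world" in c else T@np.array(c["mount"])
    return p,d,np.array(c["intrinsics"]),W
def world(d,K,W):
    v,u=np.mgrid[0:d.shape[0],0:d.shape[1]]
    X=(u-K[0,2])/K[0,0]*d; Y=(v-K[1,2])/K[1,1]*d
    P=np.stack([X,-Y,-d,np.ones_like(d)],-1)@W.T
    return P[...,:3]
E
python3 - <<'E'
from h import *
s=monitor.state(); print(s)
for n in ("top","side"):
    p,d,K,W=snap(n); cv2.imwrite(f"pics/{n}1.png",p); np.savez(f"{n}1.npz",p=p,d=d,K=K,W=W); print({k:np.shape(v) if k!='distortion' else v for k,v in vision.calibration(n).items()})
    print(W.round(2))
E
```

```text
pics
{'time': 0.0, 'joint_positions': array([-1.19368645,  0.60014629, -0.0025109 ,  1.60008442,  0.00182614,
        0.9429066 , -0.07980666]), 'qvel': array([ 0.00031945,  0.00053387,  0.0004578 , -0.00097807, -0.00017169,
        0.00049622,  0.00040649]), 'joint_torque': array([-1.49625375e-04, -7.65059638e+01,  1.49740197e+00, -2.52368510e+01,
       -5.23534999e-02,  1.66305044e-02,  1.44408159e-04]), 'eef_pos': array([317.7648961 , 651.45018563, 403.86116964]), 'tool_rot': array([-8.42791893e-05,  2.24943106e-01,  9.74371594e-01, -7.67158279e-04]), 'force': array([-0.83217397, -0.20469934,  0.26884075]), 'ft_torque': array([ 0.00787605,  0.02906422, -0.00280005]), 'gripper_force': 0.0, 'opening': 92.7650880116578}
{'intrinsics': (3, 3), 'camera_from_world': (4, 4)}
[[ 2.00000e-02  9.90000e-01 -1.00000e-01  4.61840e+02]
 [-1.00000e+00  2.00000e-02  1.00000e-02 -8.22000e+00]
 [ 1.00000e-02  1.00000e-01  1.00000e+00  1.19674e+03]
 [ 0.00000e+00  0.00000e+00  0.00000e+00  1.00000e+00]]
{'intrinsics': (3, 3), 'camera_from_world': (4, 4)}
[[ 9.9000e-01  9.0000e-02 -1.0000e-01  4.3337e+02]
 [-1.3000e-01  6.8000e-01 -7.2000e-01 -9.5242e+02]
 [ 1.0000e-02  7.3000e-01  6.8000e-01  9.5664e+02]
 [ 0.0000e+00  0.0000e+00  0.0000e+00  1.0000e+00]]
```

View pics/top1.png

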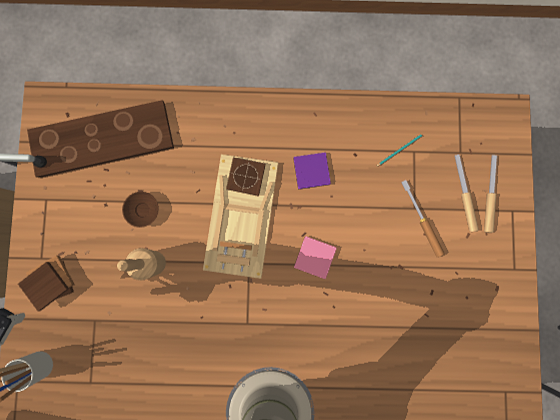

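View pics/side1.png

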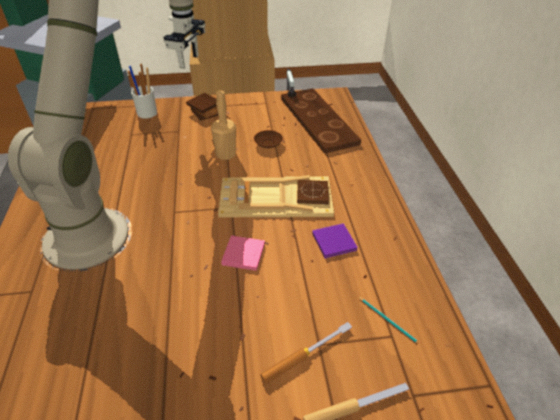

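Top view: blank with the pencil circle and cross at (247,176) on the deck. Look-alikes are the purple square (313,170), the pink square (316,257), the dark block (46,287) and the dark board (100,138). I choose (247,176). The fixture's jaw end is at about (235,255), so the loading direction is towards the robot. Mallet at (142,264), dish at (141,208), gouge at (425,220).

Run:
```python
from h import *
z=np.load("top1.npz"); p,d,K,W=[z[k] for k in "pdKW"]; P=world(d,K,W)
cv2.imwrite("pics/crop1.png",cv2.resize(p[140:290,180:300],None,fx=4,fy=4,interpolation=cv2.INTER_CUBIC))
sub=np.zeros(d.shape,bool); sub[148:285,195:290]=1
hsv=cv2.cvtColor(p,cv2.COLOR_BGR2HSV)
print("bench z",np.median(P[300:320,250:300,2]))
def rect(m,name):
    m=m.astype(np.uint8); n,l,s,c=cv2.connectedComponentsWithStats(m); i=1+np.argmax(s[1:,4]); q=P[l==i]
    r=cv2.minAreaRect(q[:,:2].astype(np.float32)); print(name,s[i],r,"z",np.median(q[:,2]),np.percentile(q[:,2],[5,95]))
rect(sub&(P[...,2]>7),"fixture")
dark=sub&(hsv[...,2]<120)&(P[...,2]>22)
rect(cv2.morphologyEx(dark.astype(np.uint8),cv2.MORPH_CLOSE,np.ones((5,5)))>0,"blank")
```

```text
bench z 0.409970879100797
fixture [ 203  155   75  124 6811] ((569.5975341796875, 85.81262969970703), (211.6219940185547, 355.82464599609375), 83.3893814086914) z 15.99027915478041 [ 9.69619709 35.15826965]
blank [ 227  158   38   38 1069] ((600.1107788085938, 74.91195678710938), (299.650146484375, 119.68961334228516), 9.241979598999023) z 32.13977250558219 [28.49076047 36.26052746]
```

View pics/crop1.png

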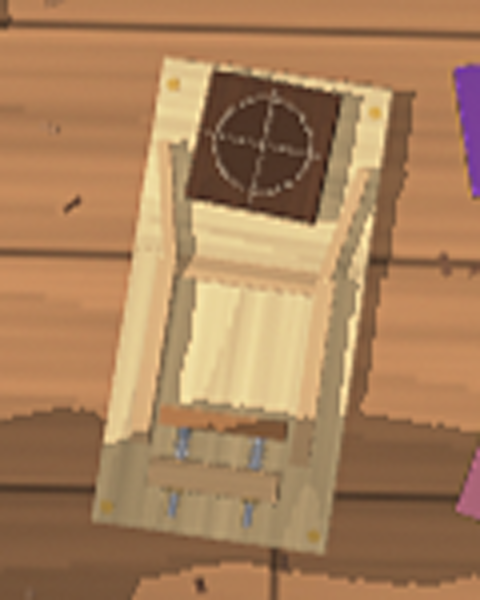

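Crop: blank's corners at crop px (213,70),(342,95),(317,224),(188,195); deck end corners (165,58),(392,90); jaw end corners (95,520),(325,553). The pencil mark confirms the choice.

```bash
cat >> h.py <<'E'
def ray(uv,z,K,W):
    out=[]
    for u,v in np.atleast_2d(uv):
        r=W[:3,:3]@np.array([(u-K[0,2])/K[0,0],-(v-K[1,2])/K[1,1],-1]); o=W[:3,3]; out.append((o+r*(z-o[2])/r[2])[:2])
    return np.array(out)
E
python3 - <<'E'
from h import *
z=np.load("top1.npz"); K,W=z["K"],z["W"]
f=lambda a:np.array(a)/4.+[180,140]-.4
b=ray(f([(213,70),(342,95),(317,224),(188,195)]),32,K,W); print("blank",b.mean(0),b, np.linalg.norm(np.roll(b,-1,0)-b,axis=1))
e=b[2]-b[1]+b[3]-b[0]; print("blank yaw(load dir)",np.degrees(np.arctan2(e[1],e[0])))
for h in (12,16):
    d=ray(f([(165,58),(392,90)]),16,K,W); j=ray(f([(95,520),(325,553)]),h,K,W)
    dm,jm=d.mean(0),j.mean(0); L=np.linalg.norm(jm-dm); x=(jm-dm)/L
    print(h,L,np.linalg.norm(d[1]-d[0]),np.linalg.norm(j[1]-j[0]),"org",dm+x*215*L/355,"yaw",np.degrees(np.arctan2(x[1],x[0])))
print(vision.calibration("wrist"))
E
```

```text
blank [689.06340353  88.44206409] [[746.01368708 129.52984162]
 [729.34058246  31.70915219]
 [630.70996969  47.69533925]
 [650.18937488 144.83392329]] [99.23144511 99.91774593 99.072457   97.03872282]
blank yaw(load dir) 170.8587413074875
12 353.90959885781365 175.4913347866115 173.32630763410444 org [535.16075808 105.68982732] yaw 173.46463247101318
16 353.64077422372947 175.4913347866115 172.74111108465138 org [535.29437283 105.42442715] yaw 173.53110171222593
{'intrinsics': array([[311.99740468,   0.        , 276.46602616],
       [  0.        , 311.99740468, 211.47395176],
       [  0.        ,   0.        ,   1.        ]]), 'mount': array([[-5.81992613e-05,  9.62859320e-01,  2.70003569e-01,
         7.59731572e+01],
       [ 9.99999934e-01, -4.11638641e-05,  3.62344350e-04,
         4.03802431e-01],
       [ 3.60001024e-04,  2.70003572e-01, -9.62859253e-01,
         2.00106561e+01],
       [ 0.00000000e+00,  0.00000000e+00,  0.00000000e+00,
         1.00000000e+00]])}
```

```bash
python3 -m creep '[[[0,0,-40,0,0,0,0.55],[0,0,-40,0,0,0,0.55],[-20,-12,-10,0,0,0,0.55],[-33,-21,0,0,0,0,0.55],[-33,-21,0,0,0,0,0.55],[-33,-21,0,0,0,0,0.55],[-33,-21,0,0,0,0,0.55],[-33,-21,0,0,0,0,0.55],[-33,-21,0,0,0,0,0.55],[-33,-21,0,0,0,0,0.55],[-33,-21,0,0,0,0,0.55],[-33,-21,0,0,0,0,0.55]]]'
python3 -m creep '[[[-33,-21,0,0,0,0,0.55],[-33,-21,0,0,0,0,0.55],[-33,-21,0,0,0,0,0.55],[-33,-21,0,0,0,0,0.55],[-33,-21,0,0,0,0,0.55],[-33,-21,0,0,0,0,0.55],[-33,-21,0,0,0,0,0.55],[0,0,0,0,0,-0.113,0.55],[0,0,0,0,0,-0.113,0.55],[0,0,0,0,0,-0.113,0.55],[0,0,0,0,0,0,0.55],[0,0,0,0,0,0,0.55]]]'
python3 - <<'E'
from h import *
print(T_tool().round(3)); p,d,K,W=snap("wrist"); cv2.imwrite("pics/w1.png",p); np.savez("w1.npz",p=p,d=d,K=K,W=W)
E
```

```text
time: 1.3
eef_pos: [515.2, 329.7, 494.2]
tool_rot: [-0.0, 0.225, 0.974, -0.0]
force: [0.5, 0.2, 0.1]
opening: 50.7
gripper_force: 0.0
time: 2.5
eef_pos: [657.6, 98.0, 494.3]
tool_rot: [-0.0, 0.059, 0.998, -0.0]
force: [-0.5, 0.0, -0.1]
opening: 51.2
gripper_force: 0.0
[[-9.93000e-01  1.18000e-01 -1.00000e-03  6.57629e+02]
 [ 1.18000e-01  9.93000e-01 -0.00000e+00  9.80440e+01]
 [ 1.00000e-03 -0.00000e+00 -1.00000e+00  4.94295e+02]
 [ 0.00000e+00  0.00000e+00  0.00000e+00  1.00000e+00]]
```

View pics/w1.png

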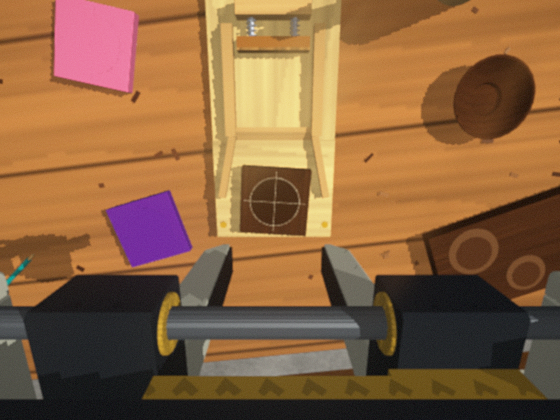

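Wrist view: blank corners at about (243,165),(311,168),(307,236),(241,232); deck end corners at (217,237),(331,237); lip at row ~133 (columns 235–310); jaw face at row ~50 (columns 236–310).

Run:
```python
from h import *
z=np.load("w1.npz"); p,d,K,W=[z[k] for k in "pdKW"]
g=cv2.cvtColor(p,cv2.COLOR_BGR2GRAY)
c=np.array([(243,165),(311,168),(307,236),(241,232)],np.float32).reshape(-1,1,2)
c=cv2.cornerSubPix(g,c,(4,4),(-1,-1),(3,50,.01)).reshape(-1,2)
e=np.array([(217,237),(331,237)],np.float32).reshape(-1,1,2)
e=cv2.cornerSubPix(g,e,(4,4),(-1,-1),(3,50,.01)).reshape(-1,2); print(c,e)
b=ray(c,32,K,W); D=ray(e,16,K,W); print("blank",b.mean(0),np.linalg.norm(np.roll(b,-1,0)-b,axis=1))
f=b[0]+b[1]-b[2]-b[3]; print("byaw",np.degrees(np.arctan2(f[1],f[0])))
v=D[0]-D[1]; print("deck end",D,np.linalg.norm(v)); 
y=v/np.linalg.norm(v); print("y axis yaw",np.degrees(np.arctan2(*y[::-1])))
x=np.array([y[1],-y[0]]); x=x*np.sign(x@[-1,0]); o=D.mean(0)+215*x; print("x",x,np.degrees(np.arctan2(x[1],x[0])),"org",o)
y=np.array([-x[1],x[0]])
P=world(d,K,W)[...,:3]; print("depth heights: blank",np.median(P[185:220,255:300,2]),"deck",np.median(P[215:235,220:236,2]),"bed",np.median(P[80:120,250:300,2]))
F=lambda q:np.array([(q-o)@x,(q-o)@y])
print("blank in fix",F(b.mean(0)),[F(q).round(1) for q in b])
print("jaw face edges",[F(q).round(1) for q in ray([(236,51),(310,51)],32,K,W)],"lip drop",[F(q).round(1) for q in ray([(237,129),(309,129)],21,K,W)])
cv2.imwrite("pics/w1c.png",cv2.resize(p[0:245,195:350],None,fx=2.4,fy=2.4,interpolation=cv2.INTER_CUBIC))
```

```text
[[243.01747 164.3519 ]
 [308.34427 167.7887 ]
 [304.92728 235.48796]
 [240.68173 232.3588 ]] [[216.75626 235.73894]
 [329.93872 236.23148]]
blank [689.09767614  91.47460843] [ 92.53287912 101.79470243  96.63114663 101.8540909 ]
byaw 170.73259147410192
deck end [[737.65183273  -4.83132341]
 [759.3122259  170.35689333]] 176.52219101097597
y axis yaw -97.04831941184395
x [-0.99244302  0.12270635] 172.95168058815608 org [535.10677952 109.14464951]
depth heights: blank 32.4119279097859 deck 16.16757706343043 bed 12.076991960274881
blank in fix [-154.99541703   -1.35915138] [array([-101.9,   42.9]), array([-106.4,  -49.5]), array([-208.1,  -47.7]), array([-203.6,   48.9])]
jaw face edges [array([43.4, 48.4]), array([ 43.8, -46.9])] lip drop [array([-53.8,  51.3]), array([-53.4, -49.8])]
```

View pics/w1c.png

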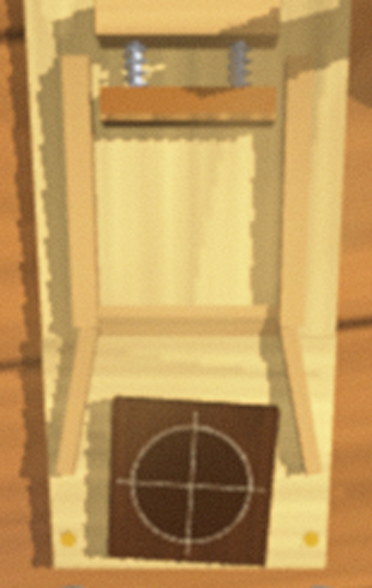

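```bash
python3 -m creep '[[[0,0,0,0,-0.117,0,0.55],[0,0,0,0,-0.117,0,0.55],[0,0,0,0,-0.116,0,0.55],[4,-1,40,0,0,0,0.55],[4,-1,40,0,0,0,0.55],[4,-1,40,0,0,0,0.55],[3,-1,40,0,0,0,0.55],[3,-1,40,0,0,0,0.55],[0,0,0,0,0,0,0.55],[0,0,0,0,0,0,0.55],[0,0,0,0,0,0,0.55]]]'
cat >> h.py <<'E'
O=np.array([534.5,107.5]); a=np.radians(173.2); X=np.array([np.cos(a),np.sin(a)]); Y=np.array([-X[1],X[0]])
def fix(p): p=np.asarray(p); return np.array([(p[:2]-O)@X,(p[:2]-O)@Y,p[2]])
def rep():
    s=monitor.state(); T=T_tool(s); c=T@[7.5,0,186,1]; f=s["force"]
    print("t",s["time"],"corner fix",fix(c[:3]).round(1),"F fix",np.round([f[:2]@X,f[:2]@Y,f[2]],1),"tilt",np.degrees(np.arcsin(T[:2,2]@X)).round(1),"yaw",np.degrees(np.arctan2(T[1,1],T[0,1])).round(1),"open",s["opening"].round(1))
    return s
E
python3 -c "from h import *; rep()"
```

```text
time: 3.65
eef_pos: [708.8, 88.0, 302.9]
tool_rot: [0.175, 0.057, 0.983, -0.01]
force: [0.6, 0.2, 0.1]
opening: 51.3
gripper_force: 0.0Traceback (most recent call last):
  File "<string>", line 1, in <module>
    from h import *; rep()
                     ~~~^^
  File "h.py", line 25, in rep
    print("t",s["time"],"corner fix",fix(c[:3]).round(1),"F fix",np.round([f[:2]@X,f[:2]@Y,f[2]],1),"tilt",np.degrees(np.arcsin(T[:2,2]@X)).round(1),"yaw",np.degrees(np.arctan2(T[1,1],T[0,1])).round(1),"open",s["opening"].round(1))
                                                                                                                                                                                                                 ^^^^^^^^^^^^^^^^^^
AttributeError: 'float' object has no attribute 'round'
```

```bash
sed -i 's/,s\["opening"\].round(1)/,round(float(s["opening"]),1)/' h.py
python3 -m creep '[[[10,0,27,0,0,0,0.55],[10,0,27,0,0,0,0.55],[10,0,27,0,0,0,0.55],[4,0,13,0,0,0,0.55],[0,0,0,0,0,0,0.55],[0,0,0,0,0,0,0.55]]]' >/dev/null
python3 - <<'E'
from h import *
rep(); p,d,K,W=snap("wrist"); cv2.imwrite("pics/w2.png",p)
E
```

```text
t 4.25 corner fix [-233.2   -1.4   25.3] F fix [ 0.2 -0.1  0.9] tilt -20.2 yaw 83.4 open 51.4
```

View pics/w2.png

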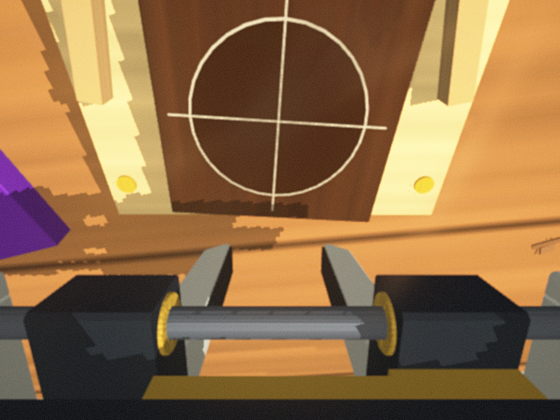

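Fingers at columns 232–322 are centred on the blank's back edge (172–370, row ~215) and clear of it. Start pushing.

```bash
python3 -m creep '[[[7.5,0,-2.74,0,0,0,0.55],[7.5,0,-2.74,0,0,0,0.55],[4.7,0,-1.7,0,0,0,0.55],[4.7,0,-1.7,0,0,0,0.55],[4.7,0,-1.7,0,0,0,0.55],[4.7,0,-1.7,0,0,0,0.55],[4.7,0,-1.7,0,0,0,0.55],[4.7,0,-1.7,0,0,0,0.55],[4.7,0,-1.7,0,0,0,0.55],[4.7,0,-1.7,0,0,0,0.55]]]' >/dev/null; python3 -c "from h import *; rep()"
python3 -m creep '[[[4.7,0,-1.7,0,0,0,0.55],[4.7,0,-1.7,0,0,0,0.55],[4.7,0,-1.7,0,0,0,0.55],[4.7,0,-1.7,0,0,0,0.55],[4.7,0,-1.7,0,0,0,0.55],[4.7,0,-1.7,0,0,0,0.55]]]' >/dev/null
python3 - <<'E'
from h import *
rep(); p,d,K,W=snap("wrist"); cv2.imwrite("pics/w3.png",p)
E
```

```text
t 5.3 corner fix [-176.1   -1.2   24.4] F fix [-1.4 -0.1  0.2] tilt -20.1 yaw 83.4 open 51.0
t 5.9 corner fix [-146.1   -1.1   24.4] F fix [-0.7  0.9 -0.3] tilt -20.1 yaw 83.4 open 50.9
```

View pics/w3.png

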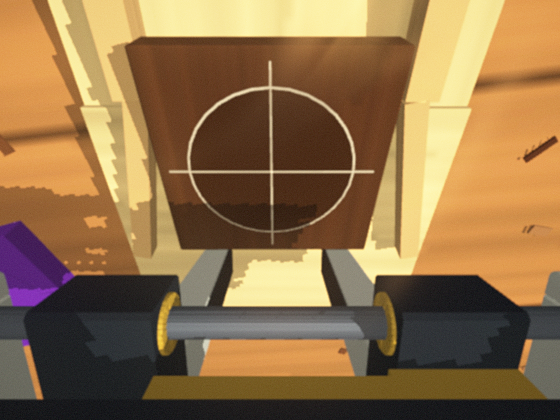

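The blank (corners ~(128,40),(412,40),(363,247),(182,247)) is now square to the fixture, between the fences and with its nose at the lip. Keep going.

```bash
python3 -m creep '[[[4.7,0,-1.75,0,0,0,0.55],[4.7,0,-1.75,0,0,0,0.55],[4.7,0,-1.75,0,0,0,0.55],[4.7,0,-1.75,0,0,0,0.55],[4.7,0,-1.75,0,0,0,0.55],[4.7,0,-1.75,0,0,0,0.55],[4.7,0,-1.75,0,0,0,0.55]]]' >/dev/null; python3 -c "from h import *; rep()"
python3 -m creep '[[[3.76,0,-1.4,0,0,0,0.55],[3.76,0,-1.4,0,0,0,0.55],[3.76,0,-1.4,0,0,0,0.55],[3.76,0,-1.4,0,0,0,0.55],[3.76,0,-1.4,0,0,0,0.55],[3.76,0,-1.4,0,0,0,0.55],[3.76,0,-1.4,0,0,0,0.55],[0,0,0,0,0,0,0.55]]]' >/dev/null
python3 - <<'E'
from h import *
rep(); p,d,K,W=snap("wrist"); cv2.imwrite("pics/w4.png",p)
p2,d2,K2,W2=snap("side"); cv2.imwrite("pics/s4.png",cv2.resize(p2[160:230,200:350],None,fx=5,fy=5,interpolation=cv2.INTER_CUBIC))
E
```

```text
t 6.65 corner fix [-111.5   -0.8   24.1] F fix [-2.4 -0.6  1.6] tilt -20.1 yaw 83.4 open 51.2
t 7.45 corner fix [-83.3  -0.7  24.2] F fix [-3.6  0.5  3.5] tilt -20.1 yaw 83.4 open 51.0
```

View pics/w4.png

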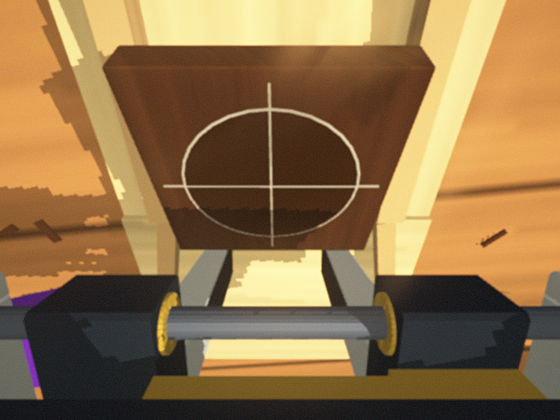

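The wrist view shows the nose edge (105–433, row ~45) high, with the back edge still at row 248. The tilted fingers hold the back end down, so the nose rides up. I'll back off to let it tip nose-down and set the tool upright.

```bash
python3 -m creep '[[[-10,0,3,0,0,0,0.55],[-20,0,4,0,0,0,0.55],[-25,0,4.5,0,0,0,0.55],[-24,0,4.5,0,0,0,0.55],[0,0,0,0,0.117,0,0.55],[0,0,0,0,0.117,0,0.55],[0,0,0,0,0.116,0,0.55],[0,0,0,0,0,0,0.55],[0,0,0,0,0,0,0.55]]]' >/dev/null
python3 - <<'E'
from h import *
rep(); p,d,K,W=snap("wrist"); cv2.imwrite("pics/w5.png",p); P=world(d,K,W)
g=(P-np.r_[O,0]); fx=g[...,:2]@X; fy=g[...,:2]@Y; z=P[...,2]
for x0 in range(-100,70,10):
    m=(abs(fx-x0)<3)&(abs(fy)<15)&(z<80)&(d>0); print(x0,m.sum(),np.median(z[m]).round(1) if m.any() else None)
E
```

```text
t 8.45 corner fix [-104.9    3.2   21.8] F fix [-0.7  0.3 -0.9] tilt -4.4 yaw 82.9 open 50.9
-100 474 16.1
-90 523 16.0
-80 162 16.2
-70 740 39.3
-60 799 38.2
-50 840 37.4
-40 910 36.2
-30 936 35.0
-20 960 33.8
-10 1033 32.6
0 1098 31.4
10 1120 30.1
20 0 None
30 0 None
40 0 None
50 0 None
60 0 None
```

View pics/w5.png

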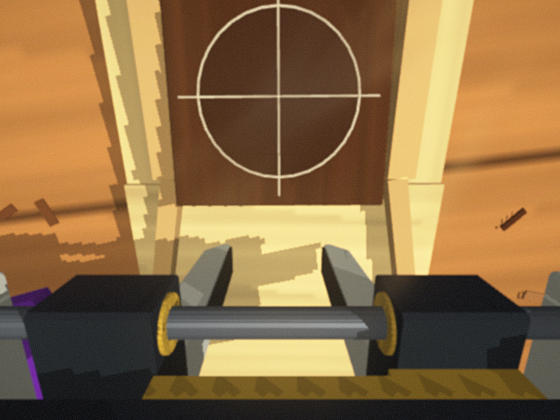

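Nose-down now: back edge at row 205 (columns 177–383), depth slope 0.12, back top at about 40 mm near x = -79. The tool still has some tilt left; checking it.

Run:
```python
from h import *
s=rep(); T=T_tool(s); G=np.array([[*X,0],[*(-Y),0],[0,0,-1]]).T
print("needed rotvec in tool axes",R.from_matrix(T[:3,:3].T@G).as_rotvec().round(3)); print(s["joint_positions"].round(2))
```

```text
t 8.5 corner fix [-104.7    2.8   22.1] F fix [-0.1 -0.5 -0.9] tilt -4.4 yaw 83.0 open 51.1
needed rotvec in tool axes [-0.011  0.076 -0.003]
[ 0.07  0.79 -0.49  1.94  0.79  0.55  0.48]
```

```bash
python3 -m creep '[[[0,0,-2.5,-0.005,0.038,0,0.55],[0,0,0,-0.006,0.038,0,0.55],[2,0,0,0,0,0,0.55],[4,0,0,0,0,0,0.55],[4,0,0,0,0,0,0.55],[4,0,0,0,0,0,0.55],[4,0,0,0,0,0,0.55],[4,0,0,0,0,0,0.55],[4,0,0,0,0,0,0.55],[0,0,0,0,0,0,0.55]]]' >/dev/null
python3 - <<'E'
from h import *
rep(); p,d,K,W=snap("wrist"); P=world(d,K,W); cv2.imwrite("pics/w6.png",p)
g=(P-np.r_[O,0]); fx=g[...,:2]@X; fy=g[...,:2]@Y; z=P[...,2]
for x0 in list(range(-76,-44,4))+[-20,0,10,20,30]:
    m=(abs(fx-x0)<1.5)&(abs(fy)<15)&(z<80)&(d>0); print(x0,m.sum(),np.median(z[m]).round(1) if m.any() else None)
E
```

```text
t 9.5 corner fix [-63.8   0.2  25.5] F fix [-0.1  0.4 -0.5] tilt 0.1 yaw 83.1 open 50.8
-76 222 16.1
-72 220 16.1
-68 76 16.2
-64 0 None
-60 102 37.6
-56 318 37.6
-52 320 37.1
-48 322 36.8
-20 352 34.4
0 360 32.4
10 370 31.4
20 400 30.3
30 420 29.0
```

```bash
python3 -m creep '[[[0,0,0,0,-0.08,0,0.55],[0,0,0,0,-0.085,0,0.55],[0,0,0,0,-0.085,0,0.55],[8.3,0,-2.9,0,0,0,0.55],[8.3,0,-2.9,0,0,0,0.55],[8.3,0,-2.9,0,0,0,0.55],[8.3,0,-2.9,0,0,0,0.55],[7.3,0,-2.6,0,0,0,0.55],[0,0,0,0,0,0,0.55]]]' >/dev/null;  python3 -c "from h import *; rep()"
python3 -m creep '[[[1.94,0,-0.5,0,0,0,0.55],[1.94,0,-0.5,0,0,0,0.55],[1.94,0,-0.5,0,0,0,0.55],[0,0,0,0,0,0,0.55]]]' >/dev/null;  python3 -c "from h import *; rep()"
```

```text
t 10.45 corner fix [-66.4   0.1  32.8] F fix [-0.2 -0.7  0.4] tilt -14.1 yaw 83.1 open 51.0
t 10.85 corner fix [-61.8   0.3  33. ] F fix [-0.5 -0.6  0.4] tilt -14.2 yaw 83.1 open 50.9
```

```bash
python3 -m creep '[[[0.97,0,-0.25,0,0,0,0.55],[0.97,0,-0.25,0,0,0,0.55],[0.97,0,-0.25,0,0,0,0.55],[0,0,0,0,0,0,0.55]]]' >/dev/null;  python3 -c "from h import *; rep()"
python3 -m creep '[[[0.97,0,-0.25,0,0,0,0.55],[0.97,0,-0.25,0,0,0,0.55],[0,0,0,0,0,0,0.55]]]' >/dev/null;  python3 -c "from h import *; rep()"
python3 -m creep '[[[0.97,0,-0.25,0,0,0,0.55],[0.97,0,-0.25,0,0,0,0.55],[0,0,0,0,0,0,0.55]]]' >/dev/null;  python3 - <<'E'
from h import *
rep(); p,d,K,W=snap("wrist"); P=world(d,K,W); cv2.imwrite("pics/w7.png",p)
g=(P-np.r_[O,0]); fx=g[...,:2]@X; fy=g[...,:2]@Y; z=P[...,2]
for x0 in list(range(-62,-44,2))+[-20,0,20,30,40,44,48,52,56,60]:
    m=(abs(fx-x0)<1)&(abs(fy)<15)&(z<80)&(d>0); print(x0,m.sum(),np.median(z[m]).round(1) if m.any() else None)
E
```

```text
t 11.25 corner fix [-58.7   0.1  33.1] F fix [ 0.2  0.5 -0.8] tilt -14.2 yaw 83.1 open 51.1
t 11.55 corner fix [-57.7  -0.   33.5] F fix [-3.8  0.1  0. ] tilt -14.3 yaw 83.1 open 51.1
t 11.85 corner fix [-55.9  -0.   33.6] F fix [-5.  -0.3  0.7] tilt -14.3 yaw 83.1 open 51.1
-62 0 None
-60 0 None
-58 0 None
-56 0 None
-54 0 None
-52 67 37.5
-50 173 37.6
-48 175 37.5
-46 165 37.3
-20 218 35.1
0 252 33.1
20 287 31.0
30 329 30.1
40 350 28.7
44 375 28.3
48 376 31.9
52 447 32.1
56 429 32.1
60 475 32.1
```

```bash
python3 -m creep '[[[0.97,0,-0.25,0,0,0,0.55],[0.97,0,-0.25,0,0,0,0.55],[0.97,0,-0.25,0,0,0,0.55],[0,0,0,0,0,0,0.55]]]' >/dev/null;  python3 -c "from h import *; rep()"
python3 -m creep '[[[0.97,0,-0.25,0,0,0,0.55],[0.97,0,-0.25,0,0,0,0.55],[0,0,0,0,0,0,0.55]]]' >/dev/null;  python3 -c "from h import *; rep()"
```

```text
t 12.3 corner fix [-53.8  -0.1  33.9] F fix [-7.2 -0.1  0. ] tilt -14.4 yaw 83.0 open 51.2
t 12.6 corner fix [-52.4  -0.1  34.1] F fix [-10.7  -0.6  -0.1] tilt -14.4 yaw 83.0 open 51.3
```

```bash
python3 -m creep '[[[0.97,0,-0.25,0,0,0,0.55],[0,0,0,0,0,0,0.55]]]' >/dev/null;  python3 -c "from h import *; rep()"
python3 -m creep '[[[0.25,0,0.97,0,0,0,0.55],[0.25,0,0.97,0,0,0,0.55],[0.25,0,0.97,0,0,0,0.55],[0,0,0,0,0,0,0.55]]]' >/dev/null;  python3 - <<'E'
from h import *
rep(); p,d,K,W=snap("wrist"); P=world(d,K,W); cv2.imwrite("pics/w8.png",p)
g=(P-np.r_[O,0]); fx=g[...,:2]@X; fy=g[...,:2]@Y; z=P[...,2]
for x0 in list(range(-54,-40,2))+[-20,0,20,40,44,46,48,50,52,54]:
    m=(abs(fx-x0)<1)&(abs(fy)<15)&(z<80)&(d>0); print(x0,m.sum(),np.median(z[m]).round(1) if m.any() else None)
E
```

```text
t 12.8 corner fix [-51.7  -0.1  34.3] F fix [-10.9  -1.3   0.8] tilt -14.5 yaw 83.0 open 50.9
t 13.2 corner fix [-52.2  -0.   31.3] F fix [-12.8  -0.5   1.2] tilt -14.5 yaw 83.0 open 51.0
-54 0 None
-52 0 None
-50 6 34.5
-48 136 35.4
-46 175 35.4
-44 164 35.3
-42 168 35.2
-20 218 33.8
0 245 32.3
20 295 30.8
40 350 28.9
44 385 28.6
46 356 28.3
48 389 28.2
50 379 28.3
52 394 32.0
54 452 32.1
```

The back edge has cleared the lip and is dropping (top 37.6 → 35.4). Keep drawing it down.

```bash
python3 -m creep '[[[0.25,0,0.97,0,0,0,0.55],[0.25,0,0.97,0,0,0,0.55],[0.25,0,0.97,0,0,0,0.55],[0,0,0,0,0,0,0.55]]]' >/dev/null;  python3 -c "from h import *; rep()"
python3 -m creep '[[[0.25,0,0.97,0,0,0,0.55],[0.25,0,0.97,0,0,0,0.55],[0.25,0,0.97,0,0,0,0.55],[0,0,0,0,0,0,0.55]]]' >/dev/null;  python3 - <<'E'
from h import *
rep(); p,d,K,W=snap("wrist"); P=world(d,K,W); cv2.imwrite("pics/w9.png",p)
g=(P-np.r_[O,0]); fx=g[...,:2]@X; fy=g[...,:2]@Y; z=P[...,2]
for x0 in list(range(-54,-40,2))+[-20,0,20,40,44,46,48,50,52,54]:
    m=(abs(fx-x0)<1)&(abs(fy)<15)&(z<80)&(d>0); print(x0,m.sum(),np.median(z[m]).round(1) if m.any() else None)
E
```

```text
t 13.65 corner fix [-52.6  -0.   28.4] F fix [-13.5  -0.4   0.2] tilt -14.5 yaw 83.0 open 51.3
t 14.05 corner fix [-53.1  -0.   25.5] F fix [-13.7  -0.3   0.1] tilt -14.6 yaw 83.0 open 51.1
-54 0 None
-52 0 None
-50 49 29.4
-48 143 29.9
-46 178 29.8
-44 169 29.7
-42 163 29.7
-20 202 29.7
0 256 29.4
20 313 29.0
40 372 28.1
44 403 28.2
46 409 28.0
48 412 28.1
50 411 29.1
52 450 32.0
54 480 32.1
```

```bash
python3 -m creep '[[[-0.97,0,0.25,0,0,0,0.55],[-1.94,0,0.5,0,0,0,0.55],[-1.94,0,0.5,0,0,0,0.55],[-2.9,0,0.75,0,0,0,0.55],[-3.8,0,1,0,0,0,0.55],[-4,0,-15,0,0,0,0.55],[-4,0,-15,0,0,0,0.55],[0,0,0,0,0.063,0,0.55],[0,0,0,0,0.064,0,0.55],[0,0,0,0,0.064,0,0.55],[0,0,0,0,0.064,0,0.55],[0,0,0,0,0,0,0.55]]]' >/dev/null;  python3 - <<'E'
from h import *
rep(); p,d,K,W=snap("wrist"); P=world(d,K,W); cv2.imwrite("pics/w10.png",p)
g=(P-np.r_[O,0]); fx=g[...,:2]@X; fy=g[...,:2]@Y; z=P[...,2]
for y0 in (-35,0,35):
  print(y0,[(x0,np.median(z[m]).round(1)) for x0 in list(range(-54,-40,2))+[-20,0,20,40,44,46,48,50,52,54] if (m:=(abs(fx-x0)<1)&(abs(fy-y0)<10)&(z<80)&(d>0)).any()])
E
```

```text
t 15.3 corner fix [-13.4   0.9  50.7] F fix [-0.2  0.2 -0.3] tilt 0.6 yaw 83.0 open 50.9
-35 [(-54, np.float64(21.4)), (-50, np.float64(28.4)), (-48, np.float64(28.8)), (-46, np.float64(28.7)), (-44, np.float64(29.0)), (-42, np.float64(28.8)), (-20, np.float64(29.0)), (0, np.float64(28.7)), (20, np.float64(28.4)), (40, np.float64(28.0)), (44, np.float64(28.1)), (46, np.float64(28.0)), (48, np.float64(28.0)), (50, np.float64(32.1)), (52, np.float64(32.0)), (54, np.float64(31.9))]
0 [(-54, np.float64(21.4)), (-50, np.float64(28.8)), (-48, np.float64(28.7)), (-46, np.float64(29.0)), (-44, np.float64(28.8)), (-42, np.float64(28.7)), (-20, np.float64(29.0)), (0, np.float64(28.8)), (20, np.float64(28.5)), (40, np.float64(28.1)), (44, np.float64(28.2)), (46, np.float64(28.1)), (48, np.float64(27.8)), (50, np.float64(32.0)), (52, np.float64(32.0)), (54, np.float64(32.0))]
35 [(-54, np.float64(21.3)), (-50, np.float64(28.6)), (-48, np.float64(28.8)), (-46, np.float64(29.0)), (-44, np.float64(28.8)), (-42, np.float64(28.5)), (-20, np.float64(29.1)), (0, np.float64(28.8)), (20, np.float64(28.3)), (40, np.float64(28.1)), (44, np.float64(28.0)), (46, np.float64(28.1)), (48, np.float64(28.0)), (50, np.float64(32.1)), (52, np.float64(32.0)), (54, np.float64(32.1))]
```

Behind the lip; the back is still about 0.8 mm proud. Now press from above near the back edge.

```bash
python3 -m creep '[[[-11,0,0,0,0,0,0.55],[-11,0,0,0,0,0,0.55],[0,0,9,0,0,0,0.55],[0,0,8,0,0,0,0.55],[0,0,2,0,0,0,0.55],[0,0,1,0,0,0,0.55],[0,0,0,0,0,0,0.55]]]' >/dev/null;  python3 -c "from h import *; rep()"
python3 -m creep '[[[0,0,0.7,0,0,0,0.55],[0,0,0.7,0,0,0,0.55],[0,0,0,0,0,0,0.55]]]' >/dev/null;  python3 -c "from h import *; rep()"
```

```text
t 16.05 corner fix [-35.4   0.   31. ] F fix [-0.1  0.6 -0.4] tilt 0.4 yaw 83.1 open 51.2
t 16.35 corner fix [-35.9   0.2  29.9] F fix [-0.2 -1.3  0.2] tilt 0.4 yaw 83.1 open 51.2
```

```bash
python3 -m creep '[[[0,0,0.5,0,0,0,0.55],[0,0,0,0,0,0,0.55]]]' >/dev/null;  python3 -c "from h import *; rep()"
```

```text
t 16.55 corner fix [-35.9   0.1  29.4] F fix [ 0.1  0.1 -0.1] tilt 0.4 yaw 83.1 open 51.3
```

```bash
python3 -m creep '[[[0,0,0.5,0,0,0,0.55],[0,0,0.4,0,0,0,0.55],[0,0,0,0,0,0,0.55]]]' >/dev/null;  python3 -c "from h import *; rep()"
python3 -m creep '[[[0,0,0.4,0,0,0,0.55],[0,0,0,0,0,0,0.55]]]' >/dev/null;  python3 -c "from h import *; rep()"
```

```text
t 16.85 corner fix [-36.    0.1  28.7] F fix [-0.5  1.2  4.2] tilt 0.4 yaw 83.1 open 51.1
t 17.05 corner fix [-36.    0.1  28.5] F fix [0.8 0.5 8.5] tilt 0.3 yaw 83.1 open 51.3
```

```bash
python3 -m creep '[[[0,0,0.4,0,0,0,0.55],[0,0,0,0,0,0,0.55]]]' >/dev/null;  python3 -c "from h import *; rep()"
python3 -m creep '[[[0,0,0.3,0,0,0,0.55],[0,0,0,0,0,0,0.55]]]' >/dev/null;  python3 -c "from h import *; rep()"
```

```text
t 17.25 corner fix [-36.    0.1  28.5] F fix [ 2.1  2.9 13. ] tilt 0.3 yaw 83.1 open 51.3
t 17.45 corner fix [-36.    0.1  28.5] F fix [ 2.5  1.9 15.5] tilt 0.3 yaw 83.1 open 51.1
```

```bash
python3 -m creep '[[[0,0,-1.5,0,0,0,0.55],[0,0,-10,0,0,0,0.55],[0,0,-30,0,0,0,0.55],[-20,0,-30,0,0,0,0.55],[-20,0,-30,0,0,0,0.55],[-20,0,-30,0,0,0,0.55],[0,0,0,0,0,0,0.55],[0,0,0,0,0,0,0.55]]]' >/dev/null;  python3 - <<'E'
from h import *
rep(); p,d,K,W=snap("wrist"); P=world(d,K,W); cv2.imwrite("pics/w11.png",p)
g=(P-np.r_[O,0]); fx=g[...,:2]@X; fy=g[...,:2]@Y; z=P[...,2]
for y0 in (-35,0,35):
  print(y0,[(x0,float(np.mean(z[m]).round(2))) for x0 in [-54,-52,-50,-47,-44,-40,-30,-20,0,20,40,44,46,48,50,52,54] if (m:=(abs(fx-x0)<1.5)&(abs(fy-y0)<12)&(z<80)&(d>0)).any()])
m=(abs(fx)<45)&(abs(fy)<45)&(z<40)&(d>0); A=np.c_[fx[m],fy[m],np.ones(m.sum())]; print("blank plane",np.linalg.lstsq(A,z[m],rcond=None)[0])
m=(fx>-140)&(fx<-75)&(abs(fy)<30)&(z<20)&(d>0); print("deck",z[m].mean(), np.linalg.lstsq(np.c_[fx[m],fy[m],np.ones(m.sum())],z[m],rcond=None)[0])
E
```

```text
t 18.25 corner fix [-96.7   0.5 158.8] F fix [1.1 0.2 0.2] tilt 0.3 yaw 83.0 open 51.4
-35 [(-54, 20.97), (-52, 21.17), (-50, 27.92), (-47, 28.02), (-44, 27.91), (-40, 27.93), (-30, 28.04), (-20, 28.11), (0, 28.45), (20, 28.04), (40, 28.04), (44, 28.05), (46, 27.95), (48, 28.92), (50, 30.92), (52, 32.19), (54, 32.18)]
0 [(-54, 21.02), (-52, 21.23), (-50, 27.77), (-47, 28.03), (-44, 28.09), (-40, 28.05), (-30, 28.43), (-20, 28.49), (0, 28.51), (20, 28.51), (40, 28.11), (44, 28.01), (46, 28.05), (48, 28.87), (50, 30.87), (52, 32.14), (54, 32.11)]
35 [(-54, 21.06), (-52, 23.0), (-50, 27.53), (-47, 27.91), (-44, 28.09), (-40, 28.1), (-30, 28.1), (-20, 28.13), (0, 28.28), (20, 28.27), (40, 28.11), (44, 28.06), (46, 28.14), (48, 28.92), (50, 30.93), (52, 32.09), (54, 32.09)]
blank plane [-4.00615021e-04  9.53158609e-04  2.82442463e+01]
deck 16.02213840136493 [1.39782838e-03 1.08596699e-04 1.61712502e+01]
```

View pics/w11.png

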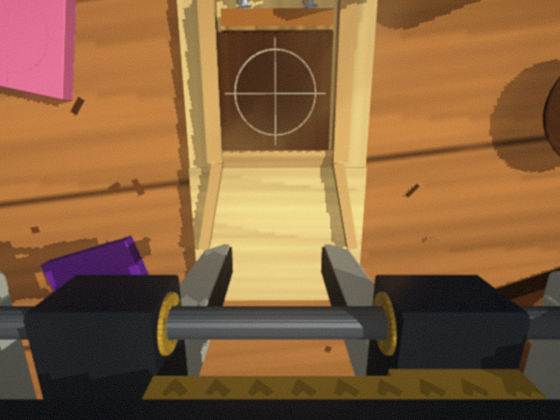

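The blank (218–334, rows 29–152) lies flat in the pocket with its top at 28.0 mm at every edge, its back at the lip and the jaw on its front. The tool is clear, so I'm handing in.

```bash
python3 -c "from cell import sign_off; print(sign_off())"
```

```text
the job is handed in; nothing more can be done
None
```

I loaded the blank and handed the job in at about 18 s: it lies flat and home between jaw and lip (top at 28 mm at every edge), the highest force I read was about 16 N, and the tool never went near the mallet, gouge or dish.

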